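# Tighten the ring nut of a filter holder with a pin bar

## Robot

A 7-joint arm with a two-finger parallel gripper is mounted at the origin on the work surface; the furniture and walls round the work are solid. World frame = base frame: x ahead of the robot, y to its left, z up, the work surface at z = 0. Lengths are in m, angles in rad, forces in N, time in s.
With the tool pointing down it reaches from about 0.35 to 0.9 m from the base axis. Payload 8.1 kg.
Tool frame: the origin (TCP) lies between the finger pads; the fingertips stand 19 mm ahead of it and the grasp point (between the pads) is the TCP; z points along the fingers, y is the direction in which the jaws open and shut (so a half turn about z gives the same grasp; the last joint's range is limited). The gripper opens to 85 mm and grips with 20 to 120 N. Pads are 22 mm wide; open, the fingers measure 114 mm over their backs; the gripper's body (76 mm by 85 mm) begins 54 mm behind the grasp point. The pads swing forward as they close: fully open they stand 13 mm farther back than shut.
Start: joints at [-1.418, 0.434, 0.025, 1.573, -0.012, 1.134, -0.075], TCP at [0.158, 0.605, 0.25] pointing down, gripper open.
Joint ranges: [-2.62, 2.62], [-0.44, 2.09], [-1.27, 1.32], [0.08, 2.57], [-1.32, 4.46], [0.12, 2], [-2.74, 2.74]. Speed limits (rad/s): [2.22, 2.22, 3.01, 3.01, 3.14, 3.14, 3.14].

## Interface

Orientations are given as a unit quaternion [w, x, y, z].
In Python, from plant import env gives the robot as it stands. The module is installed in compiled form; this text tells all that it offers. Calls block until the motion is done:
- env.reach(position, orientation): joint-space move of the TCP to a pose.
- env.move_l(position, max_speed=0.15, rot=None, until_force=None): straight line of the TCP; rot=None keeps the orientation; max_speed is the mean speed in m/s. With until_force (N) it stops when the force on the tool has changed by that much, and returns True; else False.
- env.movej(angles): joint-space move.
- env.move_gripper(opening, f_grip=None): finger opening in m; f_grip is the grip in N (None keeps the last); returns when the fingers have stopped.
- env.wait(seconds).
- env.solve_ik(position, orientation): joint angles nearest the present ones, or None.
- env.camera(name): name is "side" or "top"; returns a dict with "pixels" (480x640x3 uint8, blue, green, red), "range_z" (480x640 float32, m along the optical axis (not along the pixel's ray), 0 where there is no reading), "camera_matrix" (3x3 intrinsics, pixels), "R" (3x3) and "t" (3): a world point X has camera coordinates R X + t. Camera axes: x right, y down, z forward; pixel columns grow to the right and rows downward; lengths in m; the calibration is good to about 2 mm. A picture is of the moment at which its call begins.
A pose or a line that the arm cannot do raises env.IKError and nothing moves.
- env.job_done(): hands the job in, once; it reports no verdict.
Readings, each from a call of its own:
- env.current_time(): time.
- env.current_qpos(): joint angles.
- env.current_dq(): joint speeds.
- env.current_effort(): joint torques, N m.
- env.current_tcp_pos(): TCP position.
- env.current_eef_rot(): TCP orientation.
- env.current_force(): force on the tool from outside, world axes, zero at the start.
- env.current_moment(): the same for the moment, N m.
- env.current_opening(): finger opening in m.
Only numpy, scipy, OpenCV 4.12 (cv2) and the standard library are available. Lean on these libraries where they do the work, as an engineer would, in place of code of your own. Each camera call takes 0.05 s, during which the arm holds its last target. There are 200 camera calls.

## Task

Close the steel filter holder: take the pin bar from its stand and with it alone turn the ring nut clockwise (seen from above), moving the bar from hole to hole because the two pipes that bridge the ring stop each sweep, until the ring is firmly down on its seal. It runs freely at first and is tight when pushing it round takes about 8 N on the bar; never push harder than about 12 N, and do not strike the pipes. Then stand the bar upright in its stand again, and leave the other things alone.

Things in the scene. Friction and masses are not known exactly. Their poses are not given: they have to be found in the camera images.
- holder: Round steel filter holder, fixed to the table; origin at the centre of its underside, z up along the ring's axis. Base 136 mm across and 10 mm high, body 94 mm across. Its y axis is the line of the two pipes (one on +y, one on -y), so the bar has free sweeps over the ring on the -x side and on the +x side.
- ring: Ring nut on top of the holder, steel, 98 mm across, 54 mm bore, 19 mm high; origin on its axis at its underside (35 to 40 mm above the table), z up, turning with it. Twelve equal holes in its top face, 30 degrees apart, 38 mm from the axis, one on its x axis. Clockwise from above tightens and lowers it by 1 mm a radian. It stays where it is left; ease the bar back 1 to 3 mm before drawing it out.
- ring_hole (a point): Centre of the mouth, in the ring's top face, of the hole on the ring's x axis (all twelve look alike). Each hole is a squarish pocket 13 mm deep, 12 mm radially, 11 mm along the circle.
- cover: Steel cover with the seal, in the ring's bore; origin on the axis at its underside. The ring turns freely (1 N or less at the holes) for 2.3 to 3.8 rad (not known beforehand), then meets the cover: from there the push at the holes grows by about 12 N a radian, and at 8 N on the bar the ring presses on the cover with about 20 N.
- pipes: Two 7 mm steel pipes, fixed; origin and axes as the holder's. They rise 58 mm off the axis at +y and -y and run level along the holder's y axis over the ring to an 18 mm hub on the axis; underside 60 mm, top 67 mm above the table, hub 67 mm, brass nuts at the hub (12 mm across, up to 16 mm from the axis) 70 mm.
- bar_tip (a point): Lower end of the pin bar: a round pin of 8 mm diameter, 24 mm long, with a chamfered end; z along the bar, up.
- bar_grip (a point): Point on the pin bar's axis 55 mm above its tip, where to grip it. Steel bar, 93 mm long, 90 g, upright in its stand: a 24 mm pin, then 10 mm of 12 mm round shaft, then a square dark grip 14 x 14 mm from 34 to 90 mm above the tip. The point's x and y axes are square to the grip's flats.
- stand_hole0 (a point): Centre of the mouth of the hole in the stand, a grey block 56 x 56 x 26 mm fixed to the table; the hole is 10 mm wide and 20 mm deep, so the tip of the standing bar is 6 mm above the table. The point's axes are square to the block.
- bottle: Small reagent bottle, 47 x 88 mm, origin at its underside; leave it alone.
- dish: Petri dish, 60 x 16 mm, origin at its underside; leave it alone.
- timer: White lab timer, 58 x 58 x 19 mm, origin at its underside; leave it alone.
- bar: The pin bar as a whole; origin at its tip, axes as at point bar_grip.

How it is judged:
On the way, in this order (a step that is already met when the one before it is completed fails the run):
1. the bar's pin stands in a hole of the ring, at least 5 mm deep (horizontal distance between bar_tip and ring between 0.032 and 0.044 m and z of bar_tip in the frame of ring below 0.014 m), for 0.1 s.
2. the ring presses on its seal with more than 12 N (contact force between ring and cover above 12 N), for 0.2 s.
At the end, for the whole second after the job is handed in: The ring presses on the seal cover with 12 to 36 N (about 5 to 13 N of push at the bar), and the bar stands at rest in the hole of its stand, tip at least 15 mm deep and within 5 mm of the hole's axis, within 0.15 rad of upright (contact force between ring and cover between 12 and 36 N and horizontal distance between bar_tip and stand_hole0 below 0.005 m and z of bar_tip in the frame of stand_hole0 below -0.015 m and angle between bar_grip's own z axis and vertical below 0.15 rad and linear speed of bar below 0.02 m/s); the robot touches nothing.
It fails at once if the ring is overtightened (more than 42 N on the seal) (contact force between ring and cover above 42 N).
It fails at once if the bar is pushed against the ring with more than 22 N (contact force between bar and ring above 22 N).
It fails at once if the pipes are struck or pushed with more than 8 N (contact force between any of bar, the arm, the fingers and pipes above 8 N).
It fails at once if the ring is pushed with the fingers instead of the bar (contact force between the fingers and ring above 3 N).
It fails at once if a bystander is moved by more than 20 mm (distance of any of bottle, dish, timer from where it was at the start of the episode above 0.02 m).
It also fails if it takes over 72 s, if anything falls off the work surface, if the arm or the gripper's body presses on something with over 40 N, if the wrist force passes 120 N, or if a joint passes its speed limit or range.

## Working session

There is one attempt and no reset: what is moved stays moved. The work goes in short steps, each a Python script; the robot and the scene stay as the last script left them, time stands still between calls to the robot, and variables do not carry over. Pictures are saved under pics/ and viewed, about 8 in all and at most 12, crops included, and the job is handed in when it is done.

```bash
mkdir -p pics; ls
python3 - <<'E'
from plant import env
import cv2,numpy as np
for n in("top","side"):
    c=env.camera(n); cv2.imwrite(f"pics/{n}0.png",c["pixels"]); np.savez(f"{n}0.npz",**c)
    print(n,c["camera_matrix"].tolist(),c["R"].round(3).tolist(),c["t"].round(3).tolist(),(-c["R"].T@c["t"]).round(3))
print(env.current_time(),env.current_eef_rot(),env.current_tcp_pos(),env.current_force())
E
```

```text
pics
top [[452.1178547038124, 0.0, 316.66036218715044], [0.0, 452.1178547038124, 240.07207288714693], [0.0, 0.0, 1.0]] [[0.023, -0.999, 0.036], [-0.992, -0.027, -0.119], [0.12, -0.033, -0.992]] [0.163, 0.516, 0.878] [0.403 0.206 0.926]
side [[497.5833267503454, 0.0, 315.6378605613314], [0.0, 497.5833267503454, 240.38473665513075], [0.0, 0.0, 1.0]] [[-0.687, 0.727, 0.01], [0.376, 0.367, -0.85], [-0.622, -0.58, -0.526]] [0.213, -0.2, 1.368] [1.073 0.712 0.547]
0.1 [-2.16229537e-05  1.27568173e-01  9.91829544e-01 -7.18389874e-04] [0.15806403 0.60424948 0.24958448] [-1.11807119 -0.77448372  0.11357581]
```

View pics/top0.png

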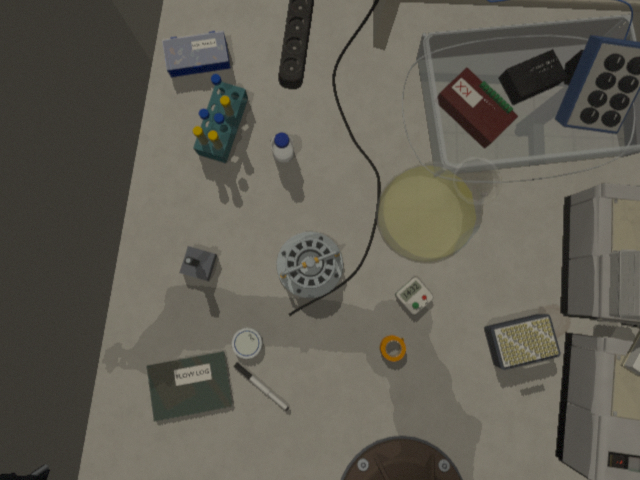

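View pics/side0.png

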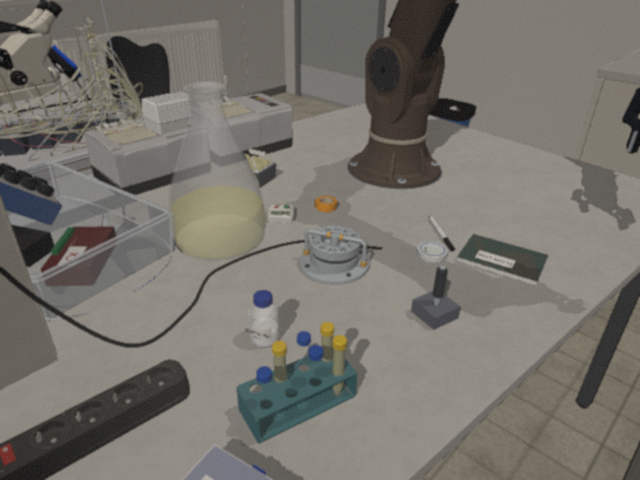

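The top view shows the holder at about (311,264), the bar at (190,261) on its stand at (199,264), the dish at (247,344) and the timer at (414,296). The side view shows the bar at (440,280). I'll enlarge both areas.

Run:
```python
import cv2,numpy as np
a=cv2.imread("pics/top0.png");b=cv2.imread("pics/side0.png")
f=lambda i,x,y,w,h,s:cv2.resize(i[y:y+h,x:x+w],None,fx=s,fy=s,interpolation=cv2.INTER_CUBIC)
r1=np.hstack([f(a,272,224,80,80,5),f(a,170,230,80,80,5)])
cv2.imwrite("pics/crop1.png",r1)
```

```text
(no output)
```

View pics/crop1.png

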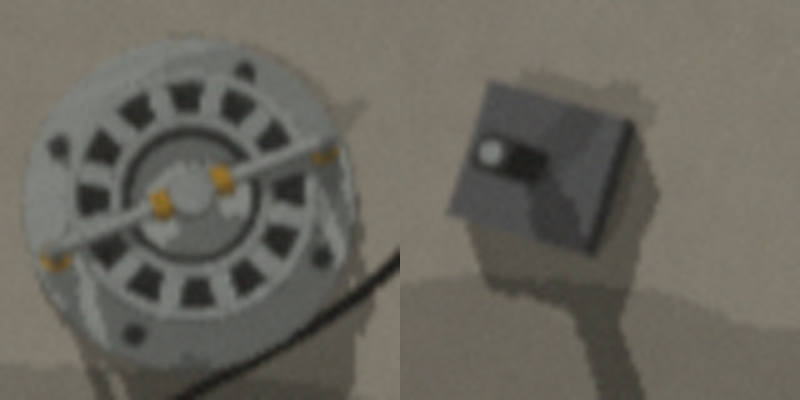

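Both crops are clear. The left one shows twelve dark pockets around the centre, with the pipe line running from lower left to upper right. The right one shows the stand's top corners near (490,82), (632,122), (590,253) and (450,214), with the bright bar top at (490,152). Next I'll measure these.

```bash
cat > vis.py <<'E'
import cv2,numpy as np
from scipy.optimize import least_squares
def ray(c,uv,z):
    uv=np.atleast_2d(uv).astype(float); o=-c["R"].T@c["t"]
    d=np.c_[uv,np.ones(len(uv))]@np.linalg.inv(c["camera_matrix"]).T@c["R"]
    return (o+d*((z-o[2])/d[:,2])[:,None])
def proj(c,X):
    p=(np.atleast_2d(X)@c["R"].T+c["t"])@c["camera_matrix"].T
    return p[:,:2]/p[:,2:]
def pockets(c,guess,ztop,thr=75):
    """sub-pixel centroids of dark pockets round the guessed px centre -> world points"""
    s=4; g=cv2.cvtColor(c["pixels"],cv2.COLOR_BGR2GRAY)
    g=cv2.resize(g,None,fx=s,fy=s,interpolation=cv2.INTER_CUBIC)
    n,_,st,ce=cv2.connectedComponentsWithStats((g<thr).astype(np.uint8))
    uv=(ce+.5)/s-.5
    P=ray(c,uv,ztop)[:,:2]; G=ray(c,guess,ztop)[0,:2]
    r=np.hypot(*(P-G).T); k=(r>.030)&(r<.046)&(st[:,4]>150)&(st[:,4]<900)
    return P[k],st[k,4]
def fit(P):
    f=lambda q:np.r_[(np.hypot(P[:,0]-q[0],P[:,1]-q[1])-.038), .038*np.sin(12*(np.arctan2(P[:,1]-q[1],P[:,0]-q[0])-q[2]))/12]
    best=min((least_squares(f,[*P.mean(0),a],loss="soft_l1",f_scale=.001) for a in np.radians([0,10,20])),key=lambda s:s.cost)
    return best.x,f(best.x)
E
python3 - <<'E'
from vis import *
c=dict(np.load("top0.npz")); s=dict(np.load("side0.npz"))
g=cv2.cvtColor(c["pixels"],cv2.COLOR_BGR2GRAY)
print("depth ring",np.median(c["range_z"][240:285,290:335]))
for z in(.055,.058):
  for t in(70,85):
    P,A=pockets(c,(310.5,262),z,t)
    x,r=fit(P); rr=np.hypot(*(P-x[:2]).T)
    print(z,t,len(P),A,"c",x[:2].round(4),"ang",np.degrees(x[2])%30,"r",(rr.mean()*1e3).round(2),"res mm",(r*1e3).round(1))
# pipe line
e=lambda u,v,x0=272,y0=224:((u+.5)/5-.5+x0,(v+.5)/5-.5+y0)
n=ray(c,[e(162,204),e(222,179)],.064)[:,:2]; print("nuts",n,"mid",n.mean(0),np.degrees(np.arctan2(*(n[0]-n[1])[::-1])),np.linalg.norm(n[0]-n[1]))
n=ray(c,[e(52,247),e(333,146)],.0635)[:,:2]; print("pipe",n.round(4),n.mean(0),np.degrees(np.arctan2(*(n[0]-n[1])[::-1])),np.linalg.norm(n[0]-n[1]))
# stand
q=[e(u,v,170,230) for u,v in((90,82),(232,122),(190,253),(50,214))]
S=ray(c,q,.026)[:,:2]; print("stand",S.round(4),S.mean(0),np.linalg.norm(S-np.roll(S,-1,0),axis=1),np.degrees([np.arctan2(*(S[i]-S[(i+1)%4])[::-1]) for i in range(4)]))
print("bartop",ray(c,e(90,152,170,230),.099))
# ray through base holder and side check
for X in ([*S.mean(0),.026],[*ray(c,e(90,152,170,230),.099)[0]],): print("side px",proj(s,[X]))
b=s["pixels"]; k=cv2.resize(b[230:340,390:480],None,fx=5,fy=5,interpolation=cv2.INTER_CUBIC); k2=cv2.resize(b[215:290,290:380],None,fx=4,fy=4,interpolation=cv2.INTER_CUBIC)
K=np.zeros((550,800,3),np.uint8);K[:550,:450]=k;K[:300,450:]=k2[:300,:350];cv2.imwrite("pics/crop2.png",K)
E
```

```text
depth ring 0.8773959
0.055 70 12 [449 449 449 348 460 521 477 459 520 454 474 469] c [0.4648 0.1895] ang 4.728118816300078 r 38.16 res mm [-0.   0.1  0.   0.2  0.2  0.1  0.3  0.2  0.1  0.3  0.2  0.3 -0.2 -0.2
 -0.1  1.  -0.1  0.2 -0.1 -0.2  0.2 -0.1 -0.  -0.1]
0.055 85 10 [587 578 569 453 585 608 579 573 598 582] c [0.4648 0.1896] ang 4.660849409899051 r 38.21 res mm [ 0.   0.2  0.1  0.3  0.1  0.3  0.2  0.3  0.2  0.4 -0.2 -0.2 -0.   1.
  0.  -0.  -0.1 -0.  -0.  -0. ]
0.058 70 12 [449 449 449 348 460 521 477 459 520 454 474 469] c [0.4646 0.1896] ang 4.728028352092193 r 38.03 res mm [-0.1 -0.  -0.1  0.1  0.   0.   0.2  0.1 -0.1  0.1  0.   0.1 -0.2 -0.2
 -0.1  1.  -0.1  0.2 -0.1 -0.2  0.2 -0.1 -0.  -0.1]
0.058 85 10 [587 578 569 453 585 608 579 573 598 582] c [0.4646 0.1896] ang 4.659560159586534 r 38.08 res mm [-0.1  0.  -0.   0.2 -0.   0.2  0.   0.2  0.   0.2 -0.2 -0.2 -0.   1.
  0.  -0.1 -0.1 -0.  -0.  -0. ]
nuts [[0.46009745 0.20074534]
 [0.47025325 0.17806436]] mid [0.46517535 0.18940485] 114.12126585677419 0.024850895204372583
pipe [[0.4427 0.2421]
 [0.4841 0.1357]] [0.46339843 0.18890916] 111.26111670792977 0.11418802001842737
stand [[0.4932 0.4322]
 [0.4788 0.3755]
 [0.4266 0.3894]
 [0.4406 0.4449]] [0.4597817  0.41050755] [0.05850878 0.05396387 0.05720136 0.05412302] [  75.72369538  -14.86516043 -104.11928422  166.52089641]
bartop [[0.46035734 0.41244613 0.099     ]]
side px [[433.38370936 301.18685506]]
side px [[440.43418668 265.75672537]]
```

View pics/crop2.png

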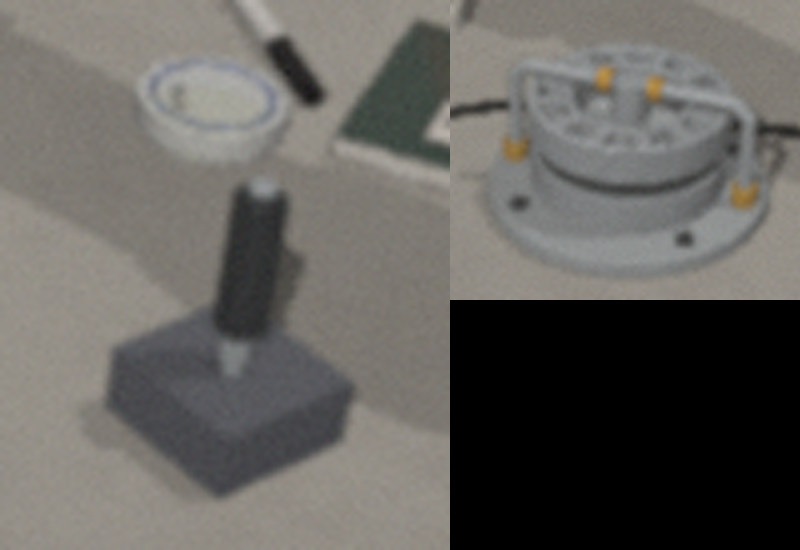

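Both cameras agree to about 3 mm on the bar: the side view has its top at (442.5,267), against a predicted (440.4,265.8). The ring's pocket radius fits at 38.0 mm, matching the 38 mm given. I'll average the two views and grip the bar.

```bash
cat > rob.py <<'E'
from plant import env
from vis import *
from scipy.spatial.transform import Rotation as Ro
def quat(deg):
    a=np.radians(deg); y=np.array([np.cos(a),np.sin(a),0]); z=np.array([0,0,-1.])
    q=Ro.from_matrix(np.c_[np.cross(y,z),y,z]).as_quat(); return [q[3],*q[:3]]
def F(n=5):
    r=[]
    for _ in range(n): r.append(env.current_force()); env.wait(.02)
    return np.mean(r,0)
E
python3 - <<'E'
from rob import *
s=dict(np.load("side0.npz"))
top=np.array([.4604,.4124]); 
sd=ray(s,(442.5,267),.099)[0,:2]; print("side bar xy",sd)
print("hub side",ray(s,(335,236.2),.067)[0,:2])
for z in(.055,.058):
  P,A=pockets(s,(335,238),z,90); print(len(P))
xy=(top+sd)/2; q=quat(75.5)
env.reach([*xy,.2],q); env.move_l([*xy,.061],.12)
env.wait(.1); f0=F(); p=env.current_tcp_pos()
env.move_gripper(.0,80); print("open",env.current_opening(),env.current_tcp_pos()-p,F()-f0,env.current_time(),p)
c=env.camera("side"); cv2.imwrite("pics/s1.png",cv2.resize(c["pixels"][180:330,350:510],None,fx=4,fy=4,interpolation=cv2.INTER_CUBIC))
E
```

```text
side bar xy [0.46109577 0.41664289]
hub side [0.46938614 0.19828225]
0
0
open 0.012832038659971103 [-0.0003308  -0.00036102 -0.00058991] [-0.83416485 -1.09372759  1.38587525] 3.675 [0.46108012 0.41478286 0.06167398]
```

View pics/s1.png

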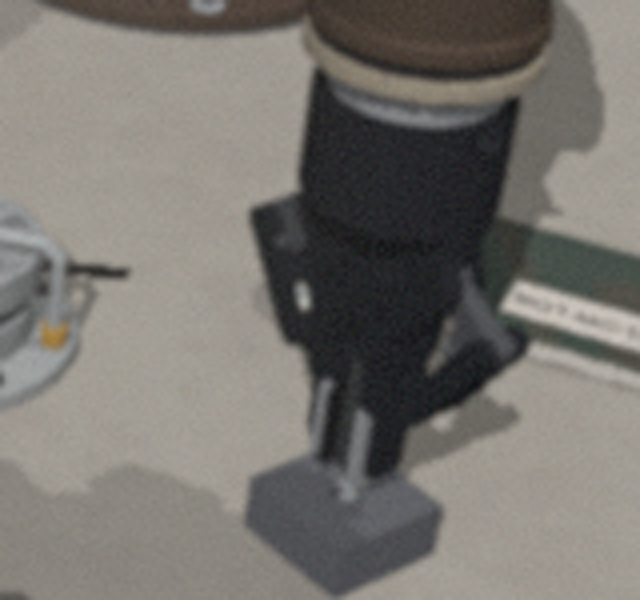

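The bar is gripped: the opening is 12.8 mm and the side load is about 1 N. The crop shows the fingers on the bar at around (350,420), with the stand below at (345,490). TCP y puts the true bar between the two camera estimates, so I'm correcting the ring centre by the same offset, to about (0.465, 0.1916). Now I'll hover over the hole at 64.7° and check from the side.

Run:
```python
from rob import *
p=env.current_tcp_pos()
env.move_l([p[0],p[1],.15],.12); env.wait(.1); print("lift F",F())
C=np.array([.4652,.1916]); a=np.radians(64.7)
h=C+.038*np.array([np.cos(a),np.sin(a)])
env.move_l([*h,.15],.2); env.move_l([*h,.1345],.1)
env.wait(.1); c=env.camera("side"); np.savez("side2.npz",**c)
t=env.current_tcp_pos(); print(t,env.current_time(),env.current_opening(),"F",F())
print("tip px pred",proj(c,[[t[0],t[1],t[2]-.0555]]),"hole px pred",proj(c,[[h[0],h[1],.057]]),"centre",proj(c,[[*C,.057],[*C,.067]]))
cv2.imwrite("pics/s2.png",cv2.resize(c["pixels"][205:285,285:385],None,fx=7,fy=7,interpolation=cv2.INTER_CUBIC))
```

```text
lift F [ 0.08172392  0.17763879 -0.84525678]
[0.48155692 0.22641013 0.13477148] 6.3583 0.012905548658623303 F [ 0.42835921 -0.01264401 -0.99102329]
tip px pred [[342.44431346 238.54805608]] hole px pred [[341.82577346 248.84102466]] centre [[333.65042345 238.62639375]
 [333.80686213 234.07767744]]
```

View pics/s2.png

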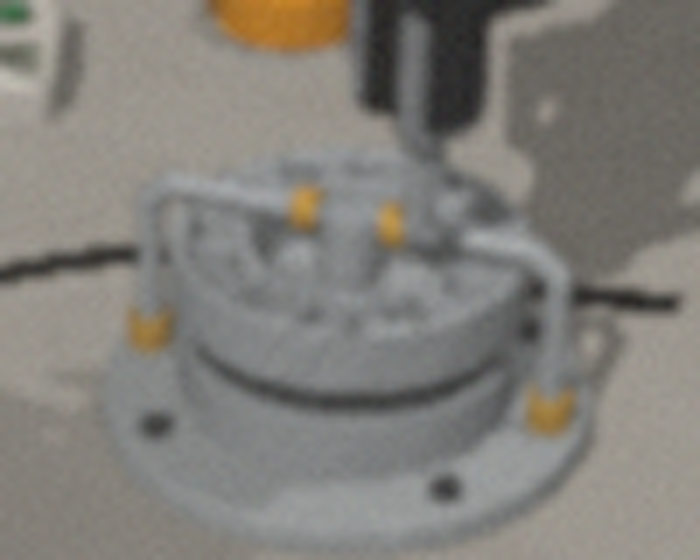

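The pin is hard to see, grey on grey: the fingers end near (425,130) and the pin runs on down to about (428,220). I'll subtract the earlier picture to isolate it.

Run:
```python
from rob import *
a=np.load("side0.npz")["pixels"].astype(float)
b=np.mean([env.camera("side")["pixels"].astype(float) for _ in range(6)],0); np.save("side2avg.npy",b)
d=np.abs(a-b).sum(2)
D=np.clip(d*4,0,255).astype(np.uint8)
f=lambda i:cv2.resize(i[205:265,310:370],None,fx=6.5,fy=6.5,interpolation=cv2.INTER_CUBIC)
B=np.clip((b-60)*1.9,0,255).astype(np.uint8)
cv2.imwrite("pics/s3.png",np.hstack([f(B),cv2.cvtColor(f(D),cv2.COLOR_GRAY2BGR)]))
```

```text
(no output)
```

View pics/s3.png

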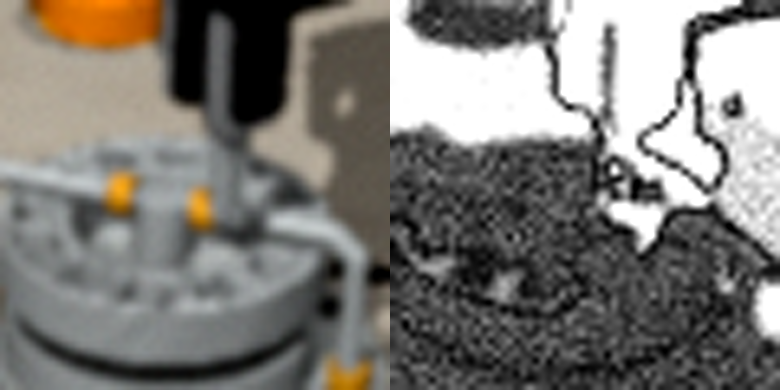

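Left crop: pin tip at about (235,230), the target pocket at about (222,290) and the hub at (162,190). In the image, pin and hole line up to within about 1 px (2 mm). I'll probe gently, with a small spiral that starts towards −y.

Run:
```python
from rob import *
C=np.array([.4652,.1916]); a=np.radians(64.7)
h=C+.038*np.array([np.cos(a),np.sin(a)])
env.move_l([*h,.117],.06)
ok=False
for o in [(0,0),(0,-1.7),(-1,-3),(-1.5,-1),(1.5,-1.5),(1.5,1),(-1.5,1),(0,2),(0,-4.2),(2.5,-3),(-2.5,-2.5)]:
    x,y=h+np.array(o)/1e3
    env.move_l([x,y,.117],.05)
    hit=env.move_l([x,y,.102],.025,until_force=3)
    t=env.current_tcp_pos(); print(o,hit,t.round(4),F(3).round(2),round(env.current_time(),2))
    if t[2]<.1055: ok=True;break
    env.move_l([x,y,.117],.05)
print(ok)
```

```text
(0, 0) False [0.4815 0.226  0.102 ] [ 0.42 -0.21 -0.74] 8.23
True
```

The pin dropped in at the first try: tip about 10 mm below the ring's top, and no side load. I'll probe radially to centre it, then make the first sweep.

```bash
cat >> rob.py <<'E'
def u(th): a=np.radians(th); return np.array([np.cos(a),np.sin(a)])
def radial_probe(C,th,z):
    """slack of the pin along the radius; returns mean offset (m) from C+38 mm"""
    e=[]
    for s in(1,-1):
        p=C+(.038+s*.005)*u(th); env.move_l([*p,z],.012,until_force=1.5)
        e.append((env.current_tcp_pos()[:2]-C)@u(th)-.038)
    p=C+(.038+np.mean(e))*u(th); env.move_l([*p,z],.02); return e
def sweep(C,th0,th1,z,f0,stop,step=6,v=.03,zdrop=True):
    """clockwise th0->th1 in chords; th is the commanded pin angle; ends when push > stop"""
    th=th0; log=[]; C=np.array(C,float)
    while th>th1+1e-6:
        st=step if not log or log[-1][1]<2.5 else step/3
        th=max(th1,th-st); env.move_l([*(C+.038*u(th)),z-.001*np.radians(th0-th)*zdrop],v)
        f=F(3)-f0; ft=-f[:2]@np.array([u(th)[1],-u(th)[0]]); fr=f[:2]@u(th)
        log.append((th,ft,fr,f[2]))
        if abs(fr)>2.5: C+=np.sign(fr)*.0004*u(th)
        if ft>stop: break
    return th,C,np.array(log)
E
python3 - <<'E'
from rob import *
C=np.array([.4652,.1916]); z=.102; f0=F(10); print("f0",f0)
e=radial_probe(C,64.7,z); print("radial slack",e)
C=C+np.mean(e)*u(64.7)
th,C,L=sweep(C,64.7,40,z,f0,5)
print(th,C,env.current_time()); print(L.round(2))
np.save("f0.npy",f0)
E
```

```text
f0 [ 0.3263131   0.34735619 -0.93254118]
radial slack [np.float64(0.0006244777260391646), np.float64(-0.0028662195284623465)]
40 [0.46472099 0.19058664] 10.9167
[[ 5.87e+01 -1.10e-01 -7.10e-01  1.30e-01]
 [ 5.27e+01  1.90e-01 -6.30e-01 -2.40e-01]
 [ 4.67e+01  2.30e-01 -8.10e-01  4.00e-02]
 [ 4.07e+01 -8.00e-02 -6.90e-01 -2.30e-01]
 [ 4.00e+01  1.30e-01  4.00e-02  3.70e-01]]
```

Run:
```python
from rob import *
C=np.array([.4647,.1906]); f0=np.load("f0.npy")
th,C,L=sweep(C,40,-25,.1016,f0,5,step=8,v=.04)
print(L.round(2))
z=env.current_tcp_pos()[2]; e=radial_probe(C,th,z); print("slack",e); C=C+np.mean(e)*u(th)
th,C,L=sweep(C,th,-48,z,f0,5,step=8,v=.04)
print(th,C,z,env.current_time(),env.current_tcp_pos()); print(L.round(2))
np.save("C.npy",C)
```

```text
[[ 3.2e+01 -1.4e-01 -3.2e-01  5.1e-01]
 [ 2.4e+01 -2.6e-01 -4.0e-01 -1.1e-01]
 [ 1.6e+01 -2.4e-01 -6.4e-01  1.4e-01]
 [ 8.0e+00 -3.0e-02 -3.3e-01 -2.1e-01]
 [ 0.0e+00 -9.0e-02  4.2e-01  4.7e-01]
 [-8.0e+00 -9.4e-01 -2.0e-01 -3.6e-01]
 [-1.6e+01  9.0e-02 -5.8e-01  1.5e-01]
 [-2.4e+01 -6.9e-01 -3.5e-01 -2.6e-01]
 [-2.5e+01 -7.2e-01 -1.2e-01 -1.8e-01]]
slack [np.float64(0.002523449158410858), np.float64(-0.0009710767016375549)]
-48 [0.46540346 0.19027197] 0.10042398779762553 15.85 [0.49067137 0.16181642 0.10001957]
[[-33.    -0.5    0.11   0.39]
 [-41.    -0.89   0.7   -0.37]
 [-48.    -0.05  -0.31  -0.15]]
```

The sweep ran freely, and the radial slack (±1.75 mm) confirms the pin sits in the pocket. Now: ease back, draw out, and re-enter the hole expected at 74.3° (−45.7 + 120).

```bash
cat >> rob.py <<'E'
def out(C,th,z,back=.002):
    p=C+.038*u(th+np.degrees(back/.038)); env.move_l([*p,z],.02); env.move_l([*p,.130],.08); env.wait(.05)
def enter(C,th,z,ztop):
    """go above the hole at th and lower; try neighbours (radial,tangential mm) if it lands on the face"""
    r=u(th); t=np.array([-r[1],r[0]])
    for i,(dr,dt) in enumerate([(0,0),(0,1.5),(0,-1.5),(1.2,0),(-1.2,0),(0,3),(0,-3),(1.2,2),(-1.2,-2)]):
        p=C+(.038+dr/1e3)*r+dt/1e3*t
        env.move_l([*p,.130 if i==0 else ztop+.006],.15 if i==0 else .05)
        if i==0: env.move_l([*p,ztop+.006],.08)
        env.move_l([*p,z],.025,until_force=3); q=env.current_tcp_pos()
        print("try",dr,dt,q.round(4))
        if q[2]<z+.003: return True
        env.move_l([*p,ztop+.006],.05)
    return False
E
python3 - <<'E'
from rob import *
C=np.load("C.npy"); 
out(C,-48,.100); f0=F(8); print("f0",f0)
ok=enter(C,74.3,.100,.111); print(ok,env.current_time())
if ok:
    th,C,L=sweep(C,74.3,-48,.100,f0,4,step=8,v=.04)
    print(th,C,env.current_time(),env.current_tcp_pos()); print(L.round(2)); np.save("C.npy",C)
np.save("f0.npy",f0)
E
```

```text
f0 [-0.31363855  0.02676151 -1.48568302]
try 0 0 [0.4757 0.2269 0.1001]
True 18.5333
-24.36666666666667 [0.46540346 0.19027197] 22.8333 [0.50026831 0.17526319 0.09843219]
[[ 6.630e+01 -3.300e-01  5.000e-02 -1.000e-01]
 [ 5.830e+01 -6.600e-01 -1.000e-01  4.500e-01]
 [ 5.030e+01 -4.400e-01 -3.800e-01  4.800e-01]
 [ 4.230e+01 -2.400e-01  1.000e-02  5.500e-01]
 [ 3.430e+01  1.900e-01  6.500e-01  1.310e+00]
 [ 2.630e+01 -2.600e-01  8.000e-02  5.300e-01]
 [ 1.830e+01  4.300e-01  7.700e-01  6.500e-01]
 [ 1.030e+01  2.900e-01  3.000e-01  4.200e-01]
 [ 2.300e+00  1.000e-02  9.000e-02  1.000e+00]
 [-5.700e+00  2.400e-01  6.800e-01  4.700e-01]
 [-1.370e+01  1.710e+00 -6.900e-01  9.700e-01]
 [-2.170e+01  3.150e+00 -1.200e+00  7.400e-01]
 [-2.437e+01  4.980e+00 -1.490e+00 -2.600e-01]]
```

The ring met its seal at about −7°, and the push is growing at the expected ~12 N/rad. I'll continue slowly to about 8 N.

Run:
```python
from rob import *
C=np.load("C.npy"); f0=np.load("f0.npy"); th=-24.4; z=env.current_tcp_pos()[2]; L=[]
while th>-51:
    th-=2.2; env.move_l([*(C+.038*u(th)),z],.02)
    f=F(8)-f0; ft=-f[:2]@np.array([u(th)[1],-u(th)[0]]); fr=f[:2]@u(th); p=env.current_tcp_pos()[:2]-C
    L.append((th,np.degrees(np.arctan2(p[1],p[0])),ft,fr,f[2],np.hypot(*p)*1e3))
    if ft>7.7: break
print(np.round(L,2)); print(env.current_time(),env.current_opening(),z); np.savetxt("th.txt",[th,z])
```

```text
[[-26.6  -25.17   5.42  -2.07  -0.9   37.89]
 [-28.8  -27.04   6.56  -2.46  -0.98  37.8 ]
 [-31.   -29.07   6.9   -2.35  -1.43  37.8 ]
 [-33.2  -31.1    6.87  -2.24  -1.2   37.85]
 [-35.4  -32.94   7.24  -2.32  -1.89  37.82]
 [-37.6  -34.92   7.04  -2.68  -2.01  37.87]
 [-39.8  -36.75   8.    -2.91  -2.01  37.91]]
25.5167 0.012953103554571724 0.09843218559936964
```

The push is 8.0 N, so the ring is tight. I'll ease back, draw out, re-check the bar's free load, and bring it above the stand for a look.

Run:
```python
from rob import *
C=np.load("C.npy"); th,z=np.loadtxt("th.txt"); f0=np.load("f0.npy")
p=env.current_tcp_pos()[:2]-C; ta=np.degrees(np.arctan2(p[1],p[0]))
out(C,ta,z,.0025); print("free F drift",F(8)-f0)
q=env.current_tcp_pos(); env.move_l([q[0],q[1],.15],.1)
env.move_l([.46075,.41442,.15],.2); env.move_l([.46075,.41442,.092],.1); env.wait(.15)
c=env.camera("side"); print(env.current_tcp_pos(),env.current_time())
print(proj(c,[[.46075,.41442,env.current_tcp_pos()[2]-.0555]]))
cv2.imwrite("pics/s4.png",cv2.resize(c["pixels"][245:335,390:480],None,fx=6.5,fy=6.5,interpolation=cv2.INTER_CUBIC))
```

```text
free F drift [0.26258483 0.02679567 0.67055455]
[0.46106989 0.41476862 0.09273164] 29.2917
[[436.03182123 297.14264674]]
```

View pics/s4.png

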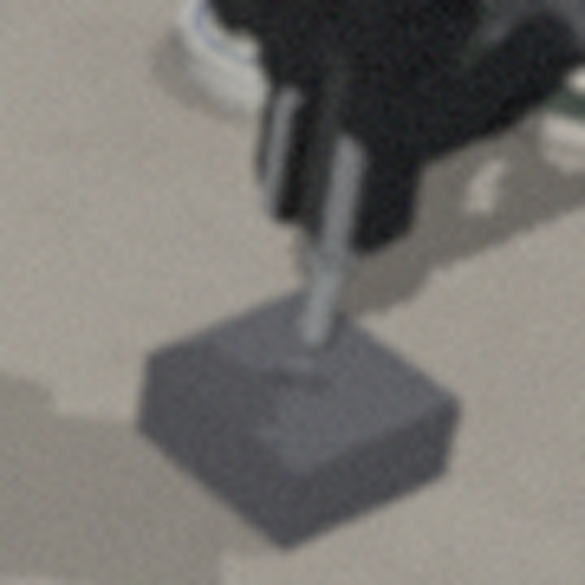

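The pin is upright in the gripper, with its tip at (315,343), right above the dark hole at about (305,375). I'll lower it with the force guard.

Run:
```python
from rob import *
h=np.array([.46075,.41442]); ok=False; f0=F(5)
for dx,dy in [(0,0),(-.6,-.6),(.8,0),(0,.8),(-1.2,0),(0,-1.4),(1.2,1.2)]:
    p=h+np.array([dx,dy])/1e3
    env.move_l([*p,.086],.05)
    hit=env.move_l([*p,.0612],.03,until_force=4); t=env.current_tcp_pos(); print(dx,dy,hit,t.round(4),(F()-f0).round(2),env.current_time())
    if t[2]<.0640: ok=True;break
    env.move_l([*p,.086],.05)
if ok:
    env.move_gripper(.05); env.wait(.2); t=env.current_tcp_pos()
    env.move_gripper(.085); env.move_l([t[0],t[1],.16],.1)
    env.move_l([.30,.50,.25],.2); env.wait(.2)
    for n in("top","side"):
        c=env.camera(n); np.savez(n+"9.npz",**c)
    c=dict(np.load("top9.npz")); s=dict(np.load("side9.npz"))
    a=cv2.resize(c["pixels"][224:304,170:350],None,fx=4.4,fy=4.4,interpolation=cv2.INTER_CUBIC)[:, :790]; b=cv2.resize(s["pixels"][215:335,285:480],None,fx=2,fy=2,interpolation=cv2.INTER_CUBIC)
    K=np.zeros((a.shape[0]+b.shape[0],a.shape[1],3),np.uint8);K[:a.shape[0]]=a;K[a.shape[0]:,:b.shape[1]]=b;cv2.imwrite("pics/end.png",K)
    P,A=pockets(c,(310.5,262),.054,70); x,r=fit(P); print(len(P),x[:2],np.degrees(x[2])%30,env.current_time())
```

```text
0 0 True [0.4606 0.4141 0.0609] [ 0.1  -0.61  6.96] 30.5417
8 [0.46457712 0.18950893] 27.37371814101791 34.2417
```

View pics/end.png

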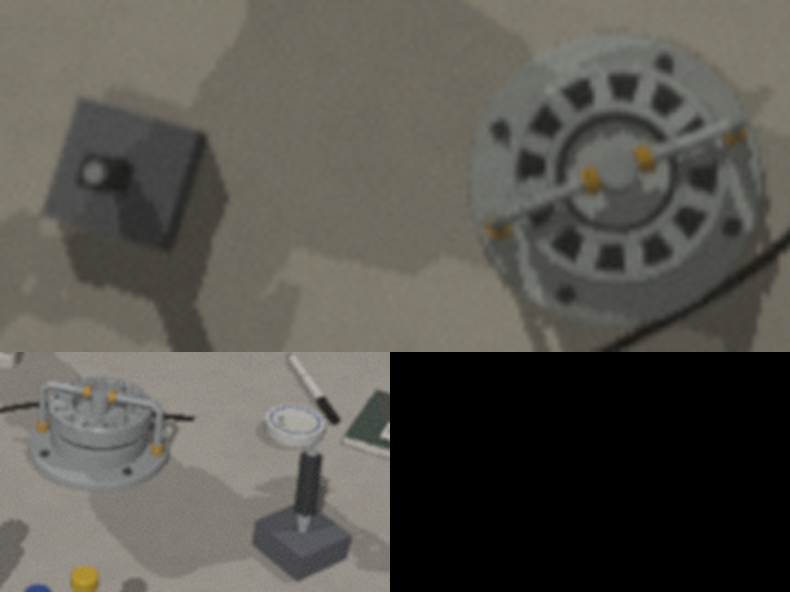

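The bar stands upright in its stand, at (95,172) in the top crop, and the gripper is clear of everything. The ring is at 27.4° mod 30 in the top view; the last pin position gives 25.5°, so it has stayed put. I'm handing in.

```bash
python3 -c "
from plant import env
env.job_done(); print(env.current_time())"
```

```text
the job is handed in; nothing more can be done
the job is handed in; nothing more can be done
```

The ring nut is tight on its seal, the bar is back upright in its stand, and the job was handed in at about 34 s of the 72 s allowed. No verdict is reported.

- **Tightening:** I turned the ring clockwise in two sweeps, about 113° and then 111°, entering each hole first try. It ran freely until it met the seal late in the second sweep, then the push grew at roughly 12 N/rad. I stopped at 8.0 N of tangential push, which by the given figures means about 20 N on the cover; I could not measure that force directly.
- **Bar:** On setting it down, the gripper came to 60.9 mm against about 61.1 mm at pick-up, so the pin is at its full depth. It pressed on the hole bottom with about 7 N before I let go. The last pictures show it upright in the stand with the gripper clear.
- **Disagreements:**
  - The cameras differed by about 4 mm on the bar's position, so I used the average and corrected the ring centre by feeling the pin's slack in its hole.
  - The final ring angle from the top view was 27.4° (mod 30), against 25.5° worked out from the pin. That is within measurement error, or a slight give of about 0.4 N.
  - On the last sweep about 3 N of inward load also built up on the pin.
- **Not checked:** I did not measure the bottle, dish and timer afterwards, but the arm never worked close to them. Only the dish shows in the last side crop; I made no separate check for pipe contact.

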